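Clamp a hardwood blank in a cam-lock fixture

ROBOT

A 7-joint arm with a two-finger parallel gripper is mounted at the origin on a cart in front of the work surface, level with it; the furniture and walls round the work are solid. World frame = base frame: x ahead of the robot, y to its left, z up, the work surface at z = 0. Lengths are in m, angles in rad, forces in N, time in s.
With the tool pointing down it reaches from about 0.4 to 0.875 m from the base axis. Payload 19.3 kg.
Tool frame: the origin (TCP) lies where the fingers leave the gripper's body, on its centre line; the fingertips stand bot.tip_reach ahead of it and the grasp point (between the pads) lies 54 mm ahead of it (bot.tip_reach is the distance from the TCP to the fingertips, in m); z points along the fingers, y is the line along which they close (so a half turn about z gives the same grasp; the last joint's range is limited). The gripper opens to 85 mm and grips with 20 to 120 N. Pads are 22 mm wide; open, the fingers measure 114 mm over their backs; the gripper's body (76 mm by 85 mm) begins 54 mm behind the grasp point. The pads swing forward as they close: fully open they stand 13 mm farther back than shut.
Start: joints at [-1.291, 0.521, -0.036, 1.599, 0.021, 1.021, -0.113], TCP at [0.214, 0.587, 0.304] pointing down, gripper open.
Joint ranges: [-2.91, 2.91], [-0.3, 2.13], [-1.5, 1.42], [0.17, 2.43], [-1.26, 4.41], [0.16, 1.93], [-2.52, 2.52]. Speed limits (rad/s): [1.89, 1.89, 2.39, 2.39, 3.01, 3.01, 3.01].

INTERFACE

Orientations are given as [roll, pitch, yaw] about the fixed x, y, z axes, in that order (R = Rz(yaw) Ry(pitch) Rx(roll)).
In Python, from workcell import bot gives the robot as it stands. The module is installed in compiled form; this text tells all that it offers.
- The arm moves only by the shell command python3 -m jog 'ROWS' [FORCE]. ROWS is JSON, a list that holds one entry, the list of rows, each a list of 7 numbers: the shift along the tool's x, y, z in mm, then the turn, a rotation vector about the tool's x, y, z in rad, then the opening, from 0 (shut) to 1 (fully open). In form: [[[tx, ty, tz, wx, wy, wz, fingers], ...]]. A call has 1 to 5 rows; each row shifts and turns the commanded pose from where the row before left it, along the tool's axes as they then stand; what a row does not reach is not made up. A row lasts 1/10 s, in which the tool goes at most 50 mm and 8.59 degrees, less where a joint would pass 70% of its speed; a pose out of reach is approached as far as the arm can. A call is refused whole if a number of a shift passes 50 or a number of a turn 0.15, either way. A call with a gripper value outside its range is refused whole. The fingers move at their own pace and stop on an object; FORCE is the grip in N (left out, the last holds). Time passes only in rows, so rows that do not move let the fingers close. It gives the time, the measured TCP pose, the force, the opening and the grip force at its end, in the units of the state.
- bot.observe(): the state, without advancing time (a new reading comes with each control period).
- bot.grab_frame(name): name is "side" or "top"; returns a dict with "img" (400x640x3 uint8, red, green, blue), "intrinsics" (3x3 intrinsics, pixels), "k1" (the pictures are not rectified: a ray, as slopes to the right and down, at radius r is drawn at 1 + k1 r^2 times it, then the intrinsics apply), "R" (3x3) and "t" (3): a world point X has camera coordinates R X + t. Camera axes: x right, y down, z forward; pixel columns grow to the right and rows downward; lengths in m; the calibration is good to about 2 mm. A picture is of the moment at which its call begins. There is no depth.
- bot.job_done(): hands the job in; it is judged then, once.
Trained networks look in a picture, given as the dict that the camera call returned (one of the last four; its "shot" number tells which), for a name from the list of things; names that differ only in an ending like _2 or _b are one class to them, and where a whole thing is asked for, a point or a joint stands for the part that bears it (a point fixed in the world has none). Each returns a list of dicts, best first, with "conf" (0 to 1); they miss things now and then, are a little off and sometimes report something else, mostly with a low value. They report only what shows in the picture. A call takes as long as a camera call.
- bot.trace(query, picture): "region" (400x640 bool, what is visible of it).
- bot.spot_point(query, picture): "xyz" ([x, y, z] in m, in world coordinates, good to about 4 mm: a listed point, or the origin of a listed thing).
The state is a dict: "clock": time; "qpos": joint angles; "qd": joint speeds; "joint_efforts": joint torques, N m; "position": TCP position; "tool_rot": TCP orientation; "force": force on the tool from outside, world axes, zero at the start; "moment": the same for the moment, N m; "grip_width": finger opening in m; "finger_force": force on a finger pad.
Only numpy, scipy, OpenCV 4.12 (cv2) and the standard library are available. Lean on these libraries where they do the work, as an engineer would, in place of code of your own. Each camera call takes 0.05 s, during which the arm holds its last target. There are 200 camera calls.

TASK

Lay the loose hardwood blank flat in the middle of the clamping fixture's bed, lengthwise between the fence and the open jaw, then lock it by pushing the red lever handle through its quarter turn until it rests fully home against its rubber-tipped stop screw. The stop screw is set differently each time, so feel for it and do not force the lever. Leave the other things on the bench where they are.

Things in the scene. Friction and masses are not known exactly. Their poses are not given: they have to be found in the camera images.
- fixture: Aluminium cam-clamp fixture fixed to the bench, base 90 x 265 x 12 mm; origin at bench height under the bed. The bed (plate top, 12 mm up) runs along y, middle line x = 0, long sides open. A steel fence (64 mm wide, top 40 mm above the bench) has its face at y = +55 mm; the open jaw's face is 102 to 104 mm from it.
- bed_center (a point): Point on the bed surface, 12 mm above the bench, half-way between fence and open jaw: a blank laid centred above it, long axis along the fixture's y, clears both by about 6 mm. Same axes as the fixture.
- blank_center (a point): Centre (half-way up) of the loose hardwood blank, a planed pale block 45 x 90 x 32 mm, about 0.09 kg; x is across its 45 mm width (grasp here), y along its 90 mm length, z up. It starts on the bench.
- blank: The same blank; origin at the centre of its underside.
- cam_lever (a joint): Lever angle about its vertical pivot, rad. 0: open, handle along the fixture's -y. Grows anticlockwise from above, towards the fixture's +x; the stop screw halts it somewhere from 1.26 to 1.74. Stays where it is left. Friction and clamping load take 4 to 8 N, unsteadily, at the grip; at the stop the force rises 8 to 15 N per mm. Over 40 N from the robot is forcing it.
- lever_pivot (a point): Point on the lever's pivot axis, 56 mm above the bench at the height of the handle bar's centre line. Same axes as the fixture.
- handle_grip (a point): Point on the centre line of the red handle grip (18 mm diameter), 100 mm from the pivot axis, 56 mm above the bench; the grip runs from 59 to 133 mm from the axis, nearer the pivot the lever is a 12 x 12 mm steel bar. Free space beneath the grip, and 25 mm or more on both sides. The lever points along this point's own -y.
- stop_block: Yellow steel stop block, 28 x 24 mm, 58 mm tall, sitting with 1 mm play in a pocket on the fixture's +x side beside the jaw, top 70 mm above the bench; origin under its foot. Leave it there. Its rubber-tipped stop screw points along the fixture's -y and meets the steel bar 52 mm from the pivot; how far it is screwed out is not known beforehand.
- jaw_pad: Rubber-faced jaw pad, 40 x 9 x 24 mm, sprung; the cam drives it along the fixture's +y against the end of the blank and pushes the blank to the fence.
- pencil: Bystander: flat red carpenter's pencil, 14 x 160 x 9 mm, on the bench; origin at the centre of its underside.
- collet_nut: Bystander: steel collet nut, 43 x 46 x 20 mm; origin at the centre of its underside.
- cutter: Bystander: steel router cutter lying on the bench, 18 x 85 x 18 mm; origin at the centre of its underside.

How it is judged:
On the way, in this order (a step that is already met when the one before it is completed fails the run):
1. the blank lies flat on the bed between fence and jaw, lengthwise, within 12 mm of the middle line, let go, with the lever still open (x of blank in the frame of fixture between -0.012 and 0.012 m and y of blank in the frame of fixture between -0.014 and 0.014 m and z of blank in the frame of fixture below 0.015 m and angle between the y axis of blank and the y axis of fixture, either way round below 0.15 rad and angle between blank's own z axis and vertical below 0.06 rad and contact force between the fingers and blank below 0.1 N and value of joint cam_lever below 0.35 rad), for 0.2 s.
2. the lever has been pushed home against its stop screw (contact force between cam_lever and stop_block above 1 N), for 0.2 s.
At the end, for the whole second after the job is handed in: The lever rests against its stop screw (at least 0.5 N of contact), the jaw presses on the blank with over 3 N, and the blank lies flat on the bed, square to the fence within 0.06 rad, pressed to the fence within 3 mm, within 14 mm of the bed's middle line, all at rest (contact force between cam_lever and stop_block above 0.5 N and contact force between jaw_pad and blank above 3 N and x of blank in the frame of fixture between -0.014 and 0.014 m and y of blank in the frame of fixture between 0.007 and 0.013 m and z of blank in the frame of fixture below 0.015 m and angle between the y axis of blank and the y axis of fixture, either way round below 0.06 rad and angle between blank's own z axis and vertical below 0.06 rad and velocity of joint cam_lever below 0.05 rad/s and linear speed of blank below 0.02 m/s); the robot touches nothing.
It fails at once if the lever is forced: the robot presses on it with over 40 N (contact force between any of the fingers, the arm and cam_lever above 40 N).
It fails at once if a bystander is shifted by over 20 mm (distance of any of pencil, cutter, collet_nut from where it was at the start of the episode above 0.02 m).
It fails at once if the stop block is pulled or knocked out of its pocket (shifted by over 10 mm) (distance of stop_block from where it was at the start of the episode above 0.01 m).
It also fails if it takes over 64 s, if anything falls off the work surface, if the arm or the gripper's body presses on something with over 40 N, if the wrist force passes 120 N, or if a joint passes its speed limit or range.

## Working session

There is one attempt and no reset: what is moved stays moved. The work goes in short steps, Python scripts to look and compute and a shell command to move; the robot and the scene stay as the last step left them, time stands still between calls to the robot, and variables do not carry over. Pictures are saved under pics/ and viewed, at most 10 in all, crops included, and the job is handed in when it is done.

```bash
mkdir -p pics; cat > h.py <<'E'
import numpy as np, cv2
from workcell import bot
def look(names, cams=("side","top"), save=None):
    for c in cams:
        f=bot.grab_frame(c)
        if save: cv2.imwrite(f"pics/{save}_{c}.png", f["img"][:,:,::-1])
        for n in names:
            r=bot.spot_point(n,f)
            print(c,n,[(np.round(d["xyz"],4).tolist(),round(d["conf"],2)) for d in r[:2]])
E
python3 - <<'E'
from h import *
s=bot.observe(); print(s, bot.tip_reach)
look(["fixture","bed_center","blank_center","lever_pivot","handle_grip","stop_block","pencil","collet_nut","cutter"],save="a")
E
```

```text
{'clock': 0.0, 'qpos': array([-1.29123608,  0.52199871, -0.03635701,  1.59996568,  0.02120303,
        1.02108415, -0.11279266]), 'qd': array([-1.40303387e-03, -2.09220543e-03,  3.93347024e-04,  3.46884363e-04,
        1.02842764e-03, -5.76994011e-04,  4.98053575e-05]), 'joint_efforts': array([-5.34121937e-04, -9.27096891e+01,  1.97931133e+00, -3.69948685e+01,
        1.77508785e-02,  7.95084285e-03, -1.14100894e-04]), 'position': array([0.21410292, 0.58693476, 0.30335005]), 'tool_rot': array([-3.14052360e+00,  6.26902307e-05,  2.79185629e+00]), 'force': array([ 0.2376126 , -0.16451204,  0.19934722]), 'moment': array([ 0.01296303, -0.01975495,  0.00045173]), 'finger_force': 0.0, 'grip_width': 0.08547558387582044} 0.0726
side fixture [([0.5498, -0.0714, -0.0014], 0.77)]
side bed_center [([0.5523, -0.0676, 0.011], 0.82), ([0.4621, -0.3019, 0.0591], 0.33)]
side blank_center [([0.4208, 0.0371, 0.0172], 0.57), ([0.4185, 0.0397, 0.0029], 0.54)]
side lever_pivot [([0.4995, -0.2036, 0.0536], 0.74)]
side handle_grip [([0.4648, -0.3016, 0.0577], 0.59)]
side stop_block [([0.5658, -0.174, 0.0137], 0.8)]
side pencil [([0.3563, -0.2217, 0.0], 0.63), ([0.5243, -0.1219, 0.0163], 0.34)]
side collet_nut [([0.4104, -0.0941, -0.0004], 0.81)]
side cutter [([0.4651, -0.3021, 0.0575], 0.7), ([0.6893, -0.0467, -0.0021], 0.62)]
top fixture [([0.5486, -0.0676, 0.0001], 0.6)]
top bed_center [([0.5501, -0.068, 0.0105], 0.56)]
top blank_center [([0.4198, 0.04, 0.0165], 0.59)]
top lever_pivot [([0.4919, -0.2028, 0.0569], 0.86)]
top handle_grip [([0.4663, -0.3002, 0.0551], 0.92), ([0.4225, 0.042, -0.0001], 0.19)]
top stop_block [([0.5665, -0.1756, 0.0064], 0.53)]
top pencil [([0.3626, -0.2171, 0.002], 0.68)]
top collet_nut [([0.4158, -0.0907, -0.0026], 0.51)]
top cutter [([0.6912, -0.043, 0.003], 0.7)]
```

View pics/a_top.png

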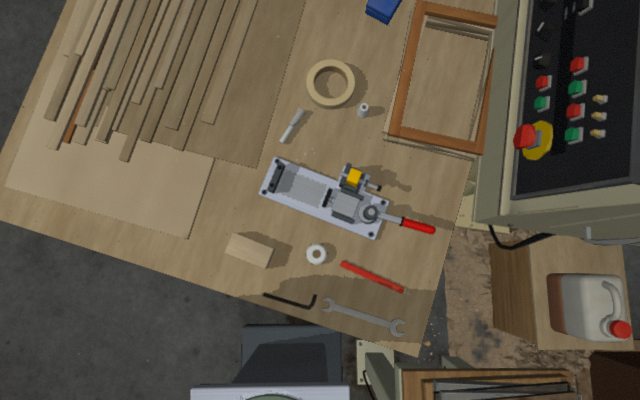

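View pics/a_side.png

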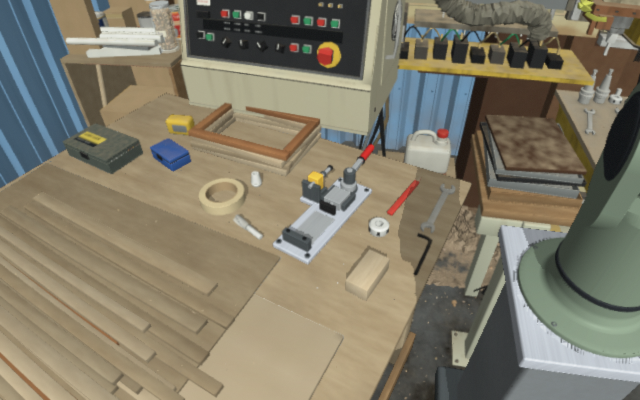

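```bash
cat >> h.py <<'E'
def ray(f,uv):
    K=f["intrinsics"]; k=f["k1"]
    d=np.array([(uv[0]-K[0,2])/K[0,0],(uv[1]-K[1,2])/K[1,1]]); p=d.copy()
    for _ in range(20): p=d/(1+k*(p@p))
    return -f["R"].T@f["t"], f["R"].T@np.array([p[0],p[1],1])
def topos(f,uv,z):
    o,d=ray(f,uv); return o+d*(z-o[2])/d[2]
def proj(f,X):
    c=f["R"]@np.array(X)+f["t"]; p=c[:2]/c[2]; p=p*(1+f["k1"]*(p@p)); K=f["intrinsics"]
    return np.array([K[0,0]*p[0]+K[0,2],K[1,1]*p[1]+K[1,2]])
E
python3 - <<'E'
from h import *
f=bot.grab_frame("top"); print(-f["R"].T@f["t"])
for n in ["blank","fixture"]:
    r=bot.trace(n,f)[0]; m=r["region"].astype(np.uint8)
    ys,xs=np.nonzero(m); print(n,r["conf"],m.sum(),xs.min(),xs.max(),ys.min(),ys.max())
    c=max(cv2.findContours(m,0,2)[0],key=cv2.contourArea)
    b=cv2.boxPoints(cv2.minAreaRect(c)); print(b.tolist())
    print(np.round([topos(f,p,0.032 if n=="blank" else 0.012)for p in b],4).tolist())
E
```

```text
[ 0.3973655  -0.09845026  0.89793003]
blank 0.88 1066 226 274 232 268
[[224.27587890625, 253.31036376953125], [233.17242431640625, 231.0689697265625], [275.24139404296875, 247.89654541015625], [266.3448486328125, 270.137939453125]]
[[0.4155, 0.0921, 0.032], [0.4603, 0.0749, 0.032], [0.4252, -0.0109, 0.032], [0.3808, 0.0068, 0.032]]
fixture 0.7 5778 259 434 157 238
[[257.79083251953125, 194.2519989013672], [275.412841796875, 148.93833923339844], [441.2252197265625, 213.42091369628906], [423.60321044921875, 258.73455810546875]]
[[0.539, 0.0283, 0.012], [0.637, -0.0087, 0.012], [0.494, -0.357, 0.012], [0.4002, -0.3158, 0.012]]
```

The top view shows the fixture at about (325,197), lying diagonally with its fence at (275,175) and its handle at (418,226). The blank is at (249,250), clear of the other items. I'll enlarge the fixture to get its yaw.

```bash
python3 - <<'E'
import cv2
i=cv2.imread("pics/a_top.png")[145:275,215:445]
cv2.imwrite("pics/c1.png",cv2.resize(i,None,fx=3.4,fy=3.4,interpolation=cv2.INTER_CUBIC))
E
```

```text
(no output)
```

View pics/c1.png

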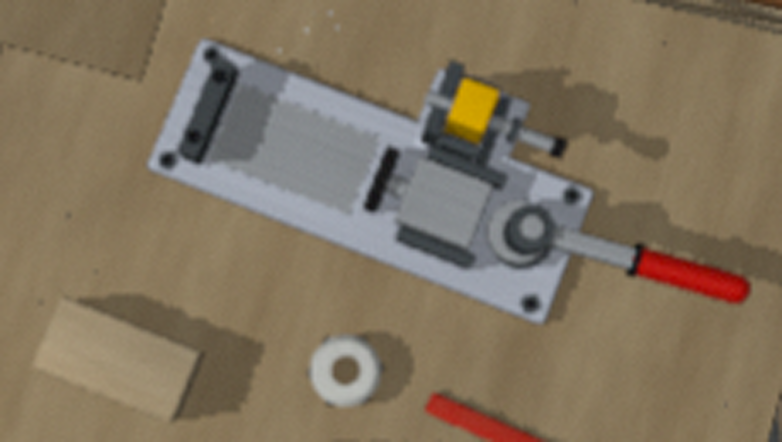

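The crop shows the plate corners at (205,40), (150,168), (545,323) and (592,188), the fence at the left end, and the jaw at (382,180). The stop screw tip is at (560,146), and the blank's top face corners are near (63,298) and (35,362).

```bash
python3 - <<'E'
from h import *
f=bot.grab_frame("top"); g=lambda p,z: topos(f,(p[0]/3.4+215,p[1]/3.4+145),z)[:2]
c=[g(p,.012) for p in [(205,40),(150,168),(545,323),(592,188)]]
print("plate",np.round(c,4).tolist(),np.round(np.mean(c,0),4))
for a,b in((3,0),(2,1)): d=c[b]-c[a]; print("len",np.linalg.norm(d),"yaw",np.degrees(np.arctan2(d[1],d[0]))-90)
for a,b in((1,0),(2,3)): d=c[b]-c[a]; print("wid",np.linalg.norm(d),"yaw",np.degrees(np.arctan2(d[1],d[0])))
b=[g(p,.032) for p in [(63,298),(35,362)]]+[g((203,350),.032)]
print("blank",np.round(b,4).tolist())
p=g((527,230),.06);h=g((690,272),.056);d=p-h;print("piv",p,"lever yaw",np.degrees(np.arctan2(d[1],d[0]))-90)
fe=(g((225,68),.04)+g((192,158),.04))/2; j=(g((395,153),.04)+g((373,210),.04))/2
print("fence,jaw",fe,j,"stop",g((560,146),.056))
E
```

```text
plate [[0.6198, -0.0085], [0.5387, 0.0255], [0.4398, -0.2172], [0.5231, -0.2488]] [ 0.5303 -0.1123]
len 0.2591106811492632 yaw -21.92506036658584
len 0.262057766237108 yaw -22.151514487333813
wid 0.0879703749346681 yaw -22.705917841393024
wid 0.0890150804860199 yaw -20.801043161449414
blank [[0.4571, 0.0741], [0.4192, 0.0901], [0.4251, -0.0098]]
piv [ 0.49186238 -0.20189574] lever yaw -14.90468335636794
fence,jaw [ 0.56761439 -0.01358776] [ 0.52446607 -0.11919245] stop [ 0.54214009 -0.22329595]
```

```bash
cat >> h.py <<'E'
from scipy.spatial.transform import Rotation as Ro
def go(x,y,z,yawdeg):
    """tool-frame shift (mm) and turn (rad) from the present pose to TCP x,y,z tool down, tool x at yawdeg"""
    s=bot.observe(); R=Ro.from_euler("xyz",s["tool_rot"]); T=Ro.from_euler("xyz",[np.pi,0,np.radians(yawdeg)])
    print("shift mm",np.round(R.inv().apply(np.array([x,y,z])-s["position"])*1e3,1),"turn",np.round((R.inv()*T).as_rotvec(),3),
      "pos",np.round(s["position"],4),"F",np.round(s["force"],1),"w",round(s["grip_width"],4),"t",s["clock"],"q",np.round(s["qpos"],2))
E
J="python3 -m jog"
$J '[[[-32,-37,0,0,0,0,1],[-32,-37,0,0,0,0,1],[-32,-37,0,0,0,0,1],[-32,-37,0,0,0,0,1],[-32,-37,0,0,0,0,1]]]' 40
$J '[[[-32,-37,0,0,0,0,1],[-32,-37,0,0,0,0,1],[-32,-37,0,0,0,0,1],[-32,-37,0,0,0,0,1],[-32,-37,0,0,0,0,1]]]'
$J '[[[-32,-37,0,0,0,0.146,1],[-30,-35,0,0,0,0.146,1],[0,0,0,0,0,0.146,1],[0,0,0,0,0,0.146,1],[0,0,0,0,0,0.146,1]]]'
$J '[[[0,0,0,0,0,0.146,1],[0,0,0,0,0,0.146,1],[0,0,0,0,0,0.146,1],[0,0,0,0,0,0.146,1],[0,0,0,0,0,0.146,1]]]'
python3 -c "
from h import *
go(.420,.040,.15,68)"
```

```text
clock: 1.7
position: [0.3015, 0.3566, 0.304]
tool_rot: [3.141, 0.0, 2.792]
force: [1.1, -0.3, 0.1]
grip_width: 0.0856
finger_force: 0.0
clock: 2.2
position: [0.3883, 0.128, 0.3043]
tool_rot: [3.141, 0.001, 2.792]
force: [2.0, 0.8, -0.6]
grip_width: 0.0854
finger_force: 0.0
clock: 2.7
position: [0.4152, 0.0387, 0.304]
tool_rot: [3.141, 0.0, 2.055]
force: [-0.1, -0.6, -0.5]
grip_width: 0.0855
finger_force: 0.0
clock: 3.2
position: [0.4152, 0.0391, 0.304]
tool_rot: [3.141, -0.0, 1.326]
force: [-0.3, -0.6, 0.0]
grip_width: 0.0852
finger_force: 0.0
shift mm [  2.    4.4 154. ] turn [ 0.    -0.     0.139] pos [0.4152 0.0391 0.304 ] F [-0.3 -0.6  0. ] w 0.0852 t 3.2 q [-0.63  0.2   0.46  2.13 -0.12  0.83 -0.34]
```

```bash
J="python3 -m jog"
$J '[[[2,4.4,45,0,0,0.139,1],[0,0,45,0,0,0,1],[0,0,45,0,0,0,1],[0,0,40,0,0,0,1],[0,0,20,0,0,0,1]]]' 40
$J '[[[0,0,20,0,0,0,1],[0,0,10,0,0,0,1],[0,0,0,0,0,0,1]]]'
python3 -c "
from h import *
go(.420,.040,.079,68)
look(['blank_center'],save='b')"
```

```text
clock: 3.7
position: [0.4189, 0.0398, 0.1063]
tool_rot: [-3.139, 0.002, 1.193]
force: [1.6, 0.0, 0.2]
grip_width: 0.0855
finger_force: 0.0
clock: 4.0
position: [0.4196, 0.0398, 0.0782]
tool_rot: [-3.14, 0.001, 1.192]
force: [-0.2, 0.3, 0.8]
grip_width: 0.0854
finger_force: 0.0
shift mm [ 0.3  0.3 -0.8] turn [-0.001  0.001  0.006] pos [0.4196 0.0398 0.0782] F [-0.2  0.3  0.8] w 0.0854 t 4.0 q [-0.37  0.66  0.18  2.27 -0.46  0.25 -0.17]
side blank_center [([0.416, 0.0376, 0.0164], 0.79)]
top blank_center [([0.4228, 0.0428, 0.0171], 0.73)]
```

View pics/b_side.png

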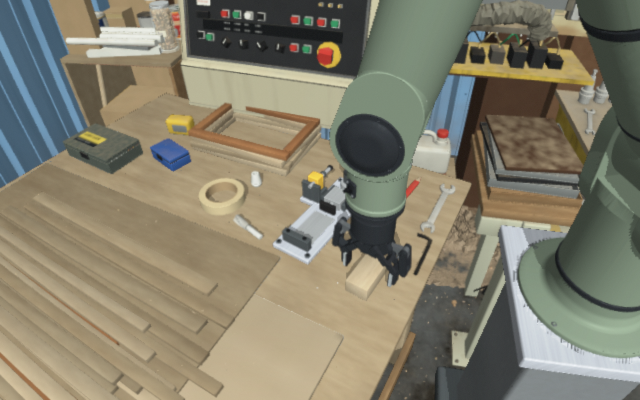

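The side view shows the open fingers straddling the blank at (370,262), so I'll close on it and lift.

```bash
J="python3 -m jog"
$J '[[[0,0,0,0,0,0,0.3],[0,0,0,0,0,0,0.3],[0,0,0,0,0,0,0.3],[0,0,0,0,0,0,0.3],[0,0,0,0,0,0,0.3]]]' 40
$J '[[[0,0,0,0,0,0,0.3],[0,0,0,0,0,0,0.3],[0,0,0,0,0,0,0.3]]]'
$J '[[[0,0,-20,0,0,0,0.3],[0,0,-30,0,0,0,0.3],[0,0,-30,0,0,0,0.3],[0,0,0,0,0,0,0.3],[0,0,0,0,0,0,0.3]]]'
python3 -c "
from h import *
go(.550,-.067,.1592,68)
look(['blank_center'])
f=bot.grab_frame('top')
"
```

```text
clock: 4.7
position: [0.42, 0.0401, 0.0793]
tool_rot: [3.141, -0.0, 1.193]
force: [-2.1, 0.4, 11.5]
grip_width: 0.0445
finger_force: 39.2
clock: 5.0
position: [0.42, 0.0401, 0.0793]
tool_rot: [3.141, -0.0, 1.193]
force: [-1.0, 0.2, 11.6]
grip_width: 0.0446
finger_force: 39.2
clock: 5.5
position: [0.42, 0.0403, 0.1592]
tool_rot: [3.141, -0.001, 1.193]
force: [-0.8, 0.5, -1.7]
grip_width: 0.0443
finger_force: 42.4
shift mm [-5.190e+01  1.604e+02  1.000e-01] turn [ 0.001 -0.001  0.007] pos [0.42   0.0403 0.1592] F [-0.8  0.5 -1.7] w 0.0443 t 5.5 q [-0.5   0.49  0.34  2.25 -0.37  0.45 -0.24]
side blank_center [([0.4158, 0.0391, 0.0968], 0.84), ([0.5626, -0.1736, 0.0124], 0.54)]
top blank_center [([0.42, 0.0422, 0.0959], 0.57)]
```

```bash
J="python3 -m jog"
$J '[[[-13,40,0,0,0,0.007,0.3],[-13,40,0,0,0,0,0.3],[-13,40,0,0,0,0,0.3],[-13,40,0,0,0,0,0.3],[0,0,0,0,0,0,0.3]]]'
$J '[[[0,0,25,0,0,0,0.3],[0,0,15,0,0,0,0.3],[0,0,0,0,0,0,0.3]]]'
python3 -c "
from h import *
go(.550,-.067,.0915,68)
look(['bed_center','blank_center'],save='d')
f=bot.grab_frame('top')
i=cv2.imread('pics/d_side.png')[130:290,230:430]; cv2.imwrite('pics/d_c.png',cv2.resize(i,None,fx=3.6,fy=3.6,interpolation=2))
i=cv2.imread('pics/d_top.png')[130:250,240:420]; cv2.imwrite('pics/d_t.png',cv2.resize(i,None,fx=4,fy=4,interpolation=2))
"
```

```text
clock: 6.25
position: [0.5515, -0.0722, 0.1583]
tool_rot: [3.139, 0.001, 1.182]
force: [-0.4, 1.1, -0.5]
grip_width: 0.0441
finger_force: 42.3
clock: 6.55
position: [0.5475, -0.0679, 0.1167]
tool_rot: [-3.138, 0.001, 1.186]
force: [-0.2, -0.5, 0.8]
grip_width: 0.0444
finger_force: 42.3
shift mm [ 1.8  2.1 25.2] turn [-0.004  0.001 -0.001] pos [ 0.5475 -0.0679  0.1167] F [-0.2 -0.5  0.8] w 0.0444 t 6.55 q [-0.2   0.71  0.3   1.93 -0.38  0.56 -0.03]
side bed_center [([0.5504, -0.0695, 0.0148], 0.8)]
side blank_center [([0.5425, -0.0697, 0.0519], 0.91)]
top bed_center []
top blank_center []
```

View pics/d_c.png

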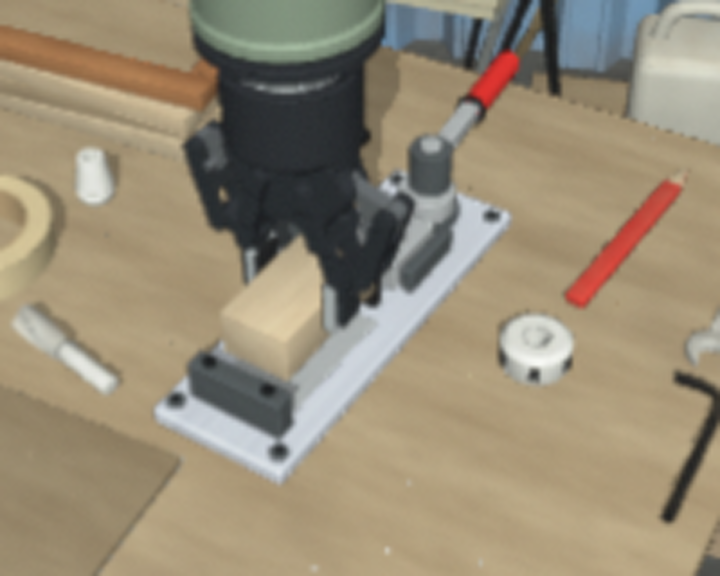

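The blank hangs level at crop (275,310), just behind the fence at (240,390), and is aligned with the bed. I'll check the fence and jaw face positions before lowering.

```bash
python3 - <<'E'
from h import *
f=bot.grab_frame("top"); g=lambda p,z: topos(f,(p[0]/3.4+215,p[1]/3.4+145),z)[:2]
a=np.radians(-22); ey=np.array([-np.sin(a),np.cos(a)]); ex=np.array([np.cos(a),np.sin(a)])
P=bot.observe()["position"][:2]
fr=lambda q: np.round(np.array([(q-P)@ex,(q-P)@ey])*1e3,1)
print("top: fence face",fr(g((238,72),.04)),fr(g((205,160),.04)),"jaw",fr(g((388,150),.038)),fr(g((366,208),.038)))
print("mid line: ",[fr(g(p,.012)) for p in [(205,40),(150,168),(545,323),(592,188)]])
s=bot.grab_frame("side"); h=lambda p,z: topos(s,(p[0]/3.6+230,p[1]/3.6+130),z)[:2]
print("side: fence back top",fr(h((190,365),.04)),fr(h((290,408),.04)),"plate",fr(h((158,412),.012)),fr(h((280,478),.012)),fr(h((508,212),.012)))
print("blank end top",fr(h((222,315),.069)),fr(h((290,350),.069)))
E
```

```text
top: fence face [26.7 50.2] [-30.8  48.5] jaw [ 15.5 -51.9] [-22.3 -52.4]
mid line:  [array([43.3, 81.7]), array([-44.7,  82.7]), array([ -45.3, -179.3]), array([  43.6, -177.5])]
side: fence back top [27.3 66.2] [-38.3  63.2] plate [38.6 84.8] [-47.3  87.6] [ -45.  -177.5]
blank end top [16.4 47.6] [-30.6  50.1]
```

```bash
J="python3 -m jog"
$J '[[[-1.5,-1,10,0.004,0,0,0.3],[0,0,10,0,0,0,0.3],[0,0,3,0,0,0,0.3],[0,0,0,0,0,0,0.3]]]'
$J '[[[0,0,1,0,0,0,0.3],[0,0,1,0,0,0,0.3],[0,0,0,0,0,0,0.3]]]'
python3 -c "
from h import *
go(.550,-.067,.0915,68)
look(['blank_center'],('side',))
"
```

```text
clock: 7.4
position: [0.5469, -0.0692, 0.095]
tool_rot: [-3.136, 0.001, 1.186]
force: [-0.1, -0.2, -1.1]
grip_width: 0.0438
finger_force: 42.3
clock: 7.7
position: [0.5473, -0.069, 0.094]
tool_rot: [-3.138, -0.0, 1.186]
force: [0.1, 0.7, -1.4]
grip_width: 0.0442
finger_force: 42.3
shift mm [2.9 1.7 2.5] turn [-0.004 -0.    -0.001] pos [ 0.5473 -0.069   0.094 ] F [ 0.1  0.7 -1.4] w 0.0442 t 7.7 q [-0.18  0.75  0.28  1.94 -0.39  0.52 -0.01]
side blank_center [([0.545, -0.0705, 0.0315], 0.61)]
```

```bash
J="python3 -m jog"
$J '[[[0,0,1,0,0,0,0.3],[0,0,1,0,0,0,0.3],[0,0,0,0,0,0,0.3]]]'
$J '[[[0,0,0.8,0,0,0,0.3],[0,0,0,0,0,0,0.3]]]'
```

```text
clock: 8.1
position: [0.5472, -0.0691, 0.0918]
tool_rot: [-3.137, 0.0, 1.186]
force: [0.0, 0.5, -0.5]
grip_width: 0.0443
finger_force: 42.3
clock: 8.3
position: [0.5473, -0.0691, 0.0914]
tool_rot: [-3.138, -0.0, 1.186]
force: [-2.8, 1.0, 7.9]
grip_width: 0.0443
finger_force: 43.3
```

Contact at 7.9 N, as expected. I'll release and rise.

```bash
J="python3 -m jog"
$J '[[[0,0,0,0,0,0,0.7],[0,0,0,0,0,0,0.75],[0,0,0,0,0,0,0.85],[0,0,0,0,0,0,0.85],[0,0,-10,0,0,0,0.85]]]'
$J '[[[0,0,-40,0,0,0,0.85],[0,0,-45,0,0,0,0.85],[0,0,-20,0,0,0,0.85],[0,0,0,0,0,0,0.3],[0,0,0,0,0,0,0]]]'
python3 -c "
from h import *
look(['bed_center','blank_center','handle_grip','lever_pivot'],save='e')
go(.465,-.301,.2,68)
i=cv2.imread('pics/e_side.png')[130:290,230:430]; cv2.imwrite('pics/e_c.png',cv2.resize(i,None,fx=3.6,fy=3.6,interpolation=2))
"
```

```text
clock: 8.8
position: [0.5467, -0.0691, 0.1005]
tool_rot: [-3.136, 0.001, 1.186]
force: [0.2, 0.1, 0.1]
grip_width: 0.0727
finger_force: 0.0
clock: 9.3
position: [0.5477, -0.069, 0.2066]
tool_rot: [-3.138, -0.001, 1.186]
force: [0.4, -0.2, -0.3]
grip_width: 0.0445
finger_force: 0.0
side bed_center [([0.5503, -0.0687, 0.0132], 0.7)]
side blank_center [([0.5467, -0.0718, 0.0298], 0.58)]
side handle_grip [([0.4648, -0.2978, 0.0571], 0.74)]
side lever_pivot [([0.5002, -0.2033, 0.0568], 0.72)]
top bed_center [([0.5677, -0.1748, 0.0125], 0.72)]
top blank_center []
top handle_grip [([0.4668, -0.3041, 0.055], 0.67)]
top lever_pivot [([0.4892, -0.2048, 0.0527], 0.58)]
shift mm [-245.7   10.5    5.9] turn [-0.004  0.    -0.001] pos [ 0.5476 -0.0693  0.2059] F [ 0.1  0.2 -1.2] w -0.0003 t 9.8 q [-0.26  0.57  0.39  1.89 -0.31  0.74 -0.08]
```

View pics/e_c.png

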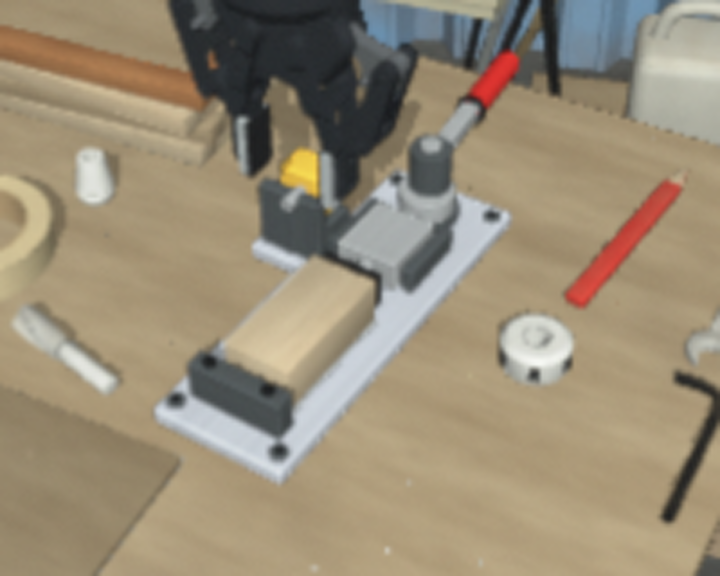

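The blank lies flat on the bed between the fence (240,395) and the jaw (375,285), the gripper is clear, and the lever is still open. Next I go to the -x side of the handle with the fingers shut.

```bash
cat >> h.py <<'E'
def lever(piv=(.495,-.203)):
    s=bot.observe(); R=Ro.from_euler("xyz",s["tool_rot"]).as_matrix(); r=s["position"][:2]-np.array(piv)
    tx,ty=R[:2,0],R[:2,1]; th=np.arctan2(tx[1],tx[0])-np.radians(68)
    print("tool theta %.3f  along %.1f behind %.1f  F_push %.1f F_along %.1f Fz %.1f t %.2f z %.4f"%(th,-r@tx*1e3,-r@ty*1e3,-s["force"][:2]@ty,-s["force"][:2]@tx,s["force"][2],s["clock"],s["position"][2]))
    return -s["force"][:2]@ty, np.linalg.norm(s["force"])
E
python3 - <<'E'
from h import *
go(.426,-.2917,.206,73); lever()
E
```

```text
shift mm [-2.518e+02 -2.910e+01  1.000e-01] turn [-0.004  0.    -0.088] pos [ 0.5476 -0.0693  0.2059] F [ 0.1  0.2 -1.2] w -0.0003 t 9.8 q [-0.26  0.57  0.39  1.89 -0.31  0.74 -0.08]
tool theta -0.001  along -143.7 behind 1.5  F_push -0.0 F_along -0.2 Fz -1.2 t 9.80 z 0.2059
```

```bash
J="python3 -m jog"
$J '[[[-42,-5,0,0,0,0,0],[-42,-5,0,0,0,0,0],[-42,-5,0,0,0,0,0],[-42,-5,0,0,0,0,0],[-42,-5,0,0,0,0,0]]]'
$J '[[[-42,-5,0,-0.004,0,-0.088,0],[0,0,30,0,0,0,0],[0,0,40,0,0,0,0],[0,0,30,0,0,0,0],[0,0,0,0,0,0,0]]]'
python3 - <<'E'
from h import *
lever(); go(.426,-.2917,.105,73)
look(['handle_grip','lever_pivot','blank_center','bed_center'],save='f')
a=cv2.imread('pics/f_side.png')[110:270,270:470]; b=cv2.imread('pics/f_top.png')[130:290,280:480]
cv2.imwrite('pics/f_c.png',cv2.resize(np.hstack([a,b]),None,fx=2,fy=2,interpolation=2))
E
```

```text
clock: 10.3
position: [0.4447, -0.2558, 0.2063]
tool_rot: [-3.138, 0.0, 1.186]
force: [1.1, -1.3, 1.1]
grip_width: 0.0002
finger_force: 0.0
clock: 10.8
position: [0.4238, -0.2908, 0.1034]
tool_rot: [-3.137, -0.001, 1.273]
force: [0.3, -0.3, 0.6]
grip_width: 0.0001
finger_force: 0.0
tool theta 0.087  along 104.8 behind 42.4  F_push -0.4 F_along 0.1 Fz 0.6 t 10.80 z 0.1034
shift mm [-0.2  2.4 -1.6] turn [-0.005 -0.001 -0.001] pos [ 0.4238 -0.2908  0.1034] F [ 0.3 -0.3  0.6] w 0.0001 t 10.8 q [ 0.3   0.69  0.25  2.03 -0.36  0.47  0.52]
side handle_grip [([0.4624, -0.3001, 0.0574], 0.75)]
side lever_pivot [([0.4991, -0.2032, 0.0556], 0.74), ([0.545, -0.0738, 0.0318], 0.62)]
side blank_center [([0.5443, -0.0721, 0.0306], 0.98)]
side bed_center [([0.5522, -0.0679, 0.012], 0.59)]
top handle_grip [([0.4685, -0.3014, 0.0522], 0.64)]
top lever_pivot [([0.4904, -0.2019, 0.055], 0.64)]
top blank_center [([0.5494, -0.0667, 0.0289], 0.89)]
top bed_center [([0.5492, -0.0699, 0.0106], 0.88)]
```

View pics/f_c.png

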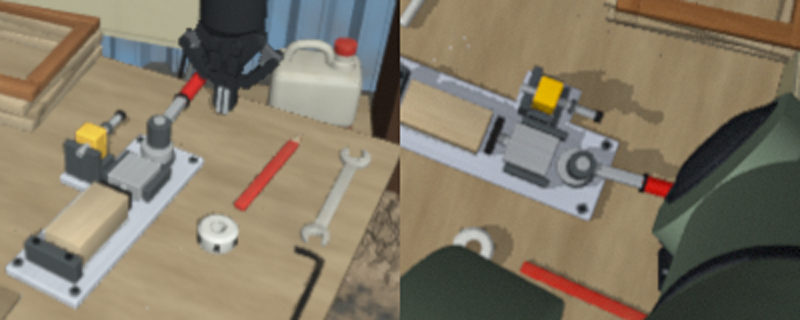

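The crop shows the shut fingers beside the red handle on its near side at (225,95) and the blank seated at (85,225). I'll approach with force guards.

```bash
J="python3 -m jog"; cat > ok.py <<'E'
import sys; from h import *
p,n=lever(); sys.exit(n>float(sys.argv[1]))
E
ok(){ python3 ok.py $1; }
$J '[[[0,6,0,0.005,0,0,0],[0,6,0,0,0,0,0],[0,2,0,0,0,0,0]]]' >/dev/null && ok 6 &&
$J '[[[0,2,0,0,0,0,0],[0,2,0,0,0,0,0]]]' >/dev/null && ok 3 &&
$J '[[[0,2,0,0,0,0,0],[0,2,0,0,0,0,0]]]' >/dev/null && ok 3 &&
$J '[[[0,2,0,0,0,0,0],[0,2,0,0,0,0,0]]]' >/dev/null && ok 3
```

```text
tool theta 0.087  along 104.9 behind 25.9  F_push 0.3 F_along 0.4 Fz -0.6 t 11.60 z 0.1062False
```

```bash
J="python3 -m jog"; sed -i 's/sys.exit(\(.*\))$/sys.exit(int(\1))/' ok.py
ok(){ python3 ok.py $1; }
$J '[[[0,2,0,0,0,0,0],[0,1,0,0,0,0,0]]]' >/dev/null && ok 4 &&
$J '[[[0,2,0,0,0,0,0],[0,1,0,0,0,0,0]]]' >/dev/null && ok 4 &&
$J '[[[0,2,0,0,0,0,0],[0,1,0,0,0,0,0]]]' >/dev/null && ok 4 &&
$J '[[[0,2,0,0,0,0,0],[0,1,0,0,0,0,0]]]' >/dev/null && ok 4
```

```text
tool theta 0.087  along 105.0 behind 23.8  F_push 3.3 F_along -0.3 Fz 1.5 t 11.80 z 0.1061
tool theta 0.087  along 105.2 behind 21.3  F_push 4.6 F_along 0.0 Fz 2.2 t 12.00 z 0.1060
```

```bash
J="python3 -m jog"
ok(){ python3 ok.py $1; }
$J '[[[-0.8,4.2,0,0,0,-0.04,0],[-0.8,4.2,0,0,0,-0.04,0],[-0.8,4.2,0,0,0,-0.04,0]]]' >/dev/null && ok 16 &&
$J '[[[-1.1,6.3,0,0,0,-0.06,0],[-1.1,6.3,0,0,0,-0.06,0],[-1.1,6.3,0,0,0,-0.06,0]]]' >/dev/null && ok 16 &&
$J '[[[-1.1,6.3,0,0,0,-0.06,0],[-1.1,6.3,0,0,0,-0.06,0],[-1.1,6.3,0,0,0,-0.06,0]]]' >/dev/null && ok 16 &&
$J '[[[-1.1,6.3,0,0,0,-0.06,0],[-1.1,6.3,0,0,0,-0.06,0],[-1.1,6.3,0,0,0,-0.06,0]]]' >/dev/null && ok 16
```

```text
tool theta 0.208  along 105.1 behind 21.5  F_push 4.7 F_along -2.4 Fz 3.3 t 12.30 z 0.1060
tool theta 0.389  along 105.0 behind 21.7  F_push 4.7 F_along -2.7 Fz 1.5 t 12.60 z 0.1058
tool theta 0.569  along 105.1 behind 21.9  F_push 5.4 F_along -2.7 Fz 1.2 t 12.90 z 0.1056
tool theta 0.749  along 105.1 behind 22.2  F_push 6.3 F_along -3.0 Fz 0.9 t 13.20 z 0.1055
```

```bash
J="python3 -m jog"
ok(){ python3 ok.py $1; }
$J '[[[-1.1,6.3,0,0,0,-0.06,0],[-1.1,6.3,0,0,0,-0.06,0],[-1.1,6.3,0,0,0,-0.06,0]]]' >/dev/null && ok 14 &&
$J '[[[-0.8,4.2,0,0,0,-0.04,0],[-0.8,4.2,0,0,0,-0.04,0],[-0.8,4.2,0,0,0,-0.04,0]]]' >/dev/null && ok 14 &&
$J '[[[-0.4,2.1,0,0,0,-0.02,0],[-0.4,2.1,0,0,0,-0.02,0]]]' >/dev/null && ok 13 &&
$J '[[[-0.3,1.5,0,0,0,-0.014,0],[-0.3,1.5,0,0,0,-0.014,0]]]' >/dev/null && ok 13 &&
$J '[[[-0.3,1.5,0,0,0,-0.014,0]]]' >/dev/null && ok 13 &&
$J '[[[-0.3,1.5,0,0,0,-0.014,0]]]' >/dev/null && ok 13 &&
$J '[[[-0.3,1.5,0,0,0,-0.014,0]]]' >/dev/null && ok 13 &&
$J '[[[-0.3,1.5,0,0,0,-0.014,0]]]' >/dev/null && ok 13 &&
$J '[[[-0.3,1.5,0,0,0,-0.014,0]]]' >/dev/null && ok 13 &&
$J '[[[-0.3,1.5,0,0,0,-0.014,0]]]' >/dev/null && ok 13 &&
$J '[[[-0.3,1.5,0,0,0,-0.014,0]]]' >/dev/null && ok 13 &&
$J '[[[-0.3,1.5,0,0,0,-0.014,0]]]' >/dev/null && ok 13
```

```text
tool theta 0.929  along 105.1 behind 22.4  F_push 5.0 F_along -2.2 Fz 1.2 t 13.50 z 0.1054
tool theta 1.048  along 105.1 behind 22.4  F_push 4.8 F_along -3.2 Fz -0.2 t 13.80 z 0.1053
tool theta 1.087  along 105.1 behind 22.3  F_push 5.2 F_along -2.5 Fz 0.5 t 14.00 z 0.1053
tool theta 1.115  along 105.1 behind 22.3  F_push 4.6 F_along -2.9 Fz 0.1 t 14.20 z 0.1054
tool theta 1.129  along 105.1 behind 22.4  F_push 4.4 F_along -3.6 Fz 0.8 t 14.30 z 0.1053
tool theta 1.143  along 105.1 behind 22.3  F_push 5.0 F_along -2.7 Fz -0.0 t 14.40 z 0.1053
tool theta 1.157  along 105.1 behind 22.3  F_push 6.3 F_along -3.3 Fz -0.3 t 14.50 z 0.1053
tool theta 1.171  along 105.1 behind 22.3  F_push 5.6 F_along -3.8 Fz -0.9 t 14.60 z 0.1053
tool theta 1.185  along 105.1 behind 22.3  F_push 6.4 F_along -2.7 Fz 0.5 t 14.70 z 0.1053
tool theta 1.199  along 105.1 behind 22.3  F_push 4.5 F_along -3.1 Fz -0.2 t 14.80 z 0.1053
tool theta 1.213  along 105.2 behind 22.3  F_push 5.1 F_along -3.3 Fz 0.5 t 14.90 z 0.1053
tool theta 1.227  along 105.1 behind 22.3  F_push 5.8 F_along -3.2 Fz -0.2 t 15.00 z 0.1053
```

```bash
J="python3 -m jog"
ok(){ python3 ok.py $1; }
$J '[[[-0.3,1.3,0,0,0,-0.012,0]]]' >/dev/null && ok 12 &&
$J '[[[-0.3,1.3,0,0,0,-0.012,0]]]' >/dev/null && ok 12 &&
$J '[[[-0.3,1.3,0,0,0,-0.012,0]]]' >/dev/null && ok 12 &&
$J '[[[-0.3,1.3,0,0,0,-0.012,0]]]' >/dev/null && ok 12 &&
$J '[[[-0.3,1.3,0,0,0,-0.012,0]]]' >/dev/null && ok 12 &&
$J '[[[-0.3,1.3,0,0,0,-0.012,0]]]' >/dev/null && ok 12 &&
$J '[[[-0.3,1.3,0,0,0,-0.012,0]]]' >/dev/null && ok 12 &&
$J '[[[-0.3,1.3,0,0,0,-0.012,0]]]' >/dev/null && ok 12 &&
$J '[[[-0.3,1.3,0,0,0,-0.012,0]]]' >/dev/null && ok 12 &&
$J '[[[-0.3,1.3,0,0,0,-0.012,0]]]' >/dev/null && ok 12 &&
$J '[[[-0.3,1.3,0,0,0,-0.012,0]]]' >/dev/null && ok 12 &&
$J '[[[-0.3,1.3,0,0,0,-0.012,0]]]' >/dev/null && ok 12 &&
$J '[[[-0.3,1.3,0,0,0,-0.012,0]]]' >/dev/null && ok 12 &&
$J '[[[-0.3,1.3,0,0,0,-0.012,0]]]' >/dev/null && ok 12 &&
$J '[[[-0.3,1.3,0,0,0,-0.012,0]]]' >/dev/null && ok 12 &&
$J '[[[-0.3,1.3,0,0,0,-0.012,0]]]' >/dev/null && ok 12
```

```text
tool theta 1.239  along 105.2 behind 22.3  F_push 4.9 F_along -3.9 Fz -1.3 t 15.10 z 0.1053
tool theta 1.250  along 105.3 behind 22.2  F_push 5.3 F_along -3.2 Fz 0.5 t 15.20 z 0.1053
tool theta 1.262  along 105.3 behind 22.2  F_push 6.1 F_along -3.4 Fz -0.4 t 15.30 z 0.1053
tool theta 1.274  along 105.4 behind 22.2  F_push 6.6 F_along -4.8 Fz -0.0 t 15.40 z 0.1053
tool theta 1.286  along 105.4 behind 22.2  F_push 5.9 F_along -2.9 Fz -0.3 t 15.50 z 0.1053
tool theta 1.298  along 105.4 behind 22.2  F_push 6.0 F_along -3.1 Fz -0.3 t 15.60 z 0.1053
tool theta 1.310  along 105.5 behind 22.2  F_push 5.5 F_along -3.1 Fz 0.8 t 15.70 z 0.1053
tool theta 1.322  along 105.5 behind 22.2  F_push 5.9 F_along -2.7 Fz 0.1 t 15.80 z 0.1053
tool theta 1.334  along 105.6 behind 22.1  F_push 5.5 F_along -4.7 Fz 0.3 t 15.90 z 0.1053
tool theta 1.346  along 105.6 behind 22.1  F_push 5.6 F_along -4.3 Fz 0.3 t 16.00 z 0.1053
tool theta 1.358  along 105.6 behind 22.3  F_push 7.7 F_along -4.5 Fz 1.3 t 16.10 z 0.1053
tool theta 1.370  along 105.6 behind 22.4  F_push 7.8 F_along -5.4 Fz 0.6 t 16.20 z 0.1052
tool theta 1.382  along 105.6 behind 22.4  F_push 8.4 F_along -5.2 Fz 0.6 t 16.30 z 0.1053
tool theta 1.394  along 105.6 behind 22.9  F_push 12.0 F_along -5.3 Fz 2.4 t 16.40 z 0.1052
```

```bash
J="python3 -m jog"
ok(){ python3 ok.py $1; }
$J '[[[0,0,0,0,0,0,0]]]' >/dev/null && ok 16 &&
$J '[[[-0.1,0.6,0,0,0,-0.006,0]]]' >/dev/null && ok 16 &&
$J '[[[-0.1,0.6,0,0,0,-0.006,0]]]' >/dev/null && ok 18 &&
$J '[[[-0.1,0.6,0,0,0,-0.006,0]]]' >/dev/null && ok 18
```

```text
tool theta 1.394  along 105.6 behind 22.8  F_push 9.8 F_along -5.7 Fz 1.1 t 16.50 z 0.1052
tool theta 1.399  along 105.6 behind 23.2  F_push 12.7 F_along -5.3 Fz 2.5 t 16.60 z 0.1052
tool theta 1.405  along 105.5 behind 23.6  F_push 14.3 F_along -5.5 Fz 2.1 t 16.70 z 0.1052
tool theta 1.411  along 105.5 behind 23.8  F_push 16.2 F_along -6.7 Fz 2.9 t 16.80 z 0.1052
```

```bash
J="python3 -m jog"
ok(){ python3 ok.py $1; }
$J '[[[0,0.6,0,0,0,0,0]]]' >/dev/null && ok 22 &&
$J '[[[0,0.6,0,0,0,0,0]]]' >/dev/null && ok 23 &&
$J '[[[0,0.5,0,0,0,0,0]]]' >/dev/null && ok 23
$J '[[[0,0,0,0,0,0,0],[0,0,0,0,0,0,0],[0,0,0,0,0,0,0]]]'; ok 50
```

```text
tool theta 1.411  along 105.5 behind 23.5  F_push 16.5 F_along -6.4 Fz 3.3 t 16.90 z 0.1052
tool theta 1.410  along 105.5 behind 23.2  F_push 18.1 F_along -5.9 Fz 2.1 t 17.00 z 0.1052
tool theta 1.410  along 105.5 behind 22.9  F_push 20.5 F_along -6.8 Fz 3.0 t 17.10 z 0.1052
clock: 17.4
position: [0.5734, -0.2773, 0.1052]
tool_rot: [-3.136, -0.007, 2.597]
force: [-14.9, -12.3, 2.5]
grip_width: -0.0002
finger_force: 9.2
tool theta 1.410  along 105.5 behind 22.9  F_push 18.3 F_along -6.3 Fz 2.5 t 17.40 z 0.1052
```

```bash
J="python3 -m jog"
$J '[[[0,-1,0,0,0,0,0],[0,-2,0,0,0,0,0],[0,-4,0,0,0,0,0],[0,-8,0,0,0,0,0],[0,0,0,0,0,0,0]]]'
$J '[[[0,-5,-10,0,0,0,0],[0,0,-40,0,0,0,0],[0,0,-45,0,0,0,0],[0,-40,0,0,0,0,0],[0,-40,0,0,0,0,0]]]'
python3 - <<'E'
from h import *
look(['handle_grip','lever_pivot','blank_center','bed_center'],save='g')
a=cv2.imread('pics/g_side.png')[110:270,250:450]; b=cv2.imread('pics/g_top.png')[130:290,240:440]
cv2.imwrite('pics/g_c.png',cv2.resize(np.hstack([a,b]),None,fx=2,fy=2,interpolation=2))
E
```

```text
clock: 17.9
position: [0.5678, -0.2886, 0.1057]
tool_rot: [-3.14, -0.004, 2.598]
force: [-0.3, 0.3, -0.4]
grip_width: 0.0003
finger_force: 0.0
clock: 18.4
position: [0.5254, -0.3606, 0.2032]
tool_rot: [-3.141, -0.001, 2.602]
force: [-0.6, -1.4, -0.9]
grip_width: 0.0004
finger_force: 0.0
side handle_grip [([0.5766, -0.2571, 0.0569], 0.92)]
side lever_pivot [([0.4972, -0.2049, 0.0562], 0.97)]
side blank_center [([0.5455, -0.0642, 0.0295], 0.84), ([0.5669, -0.1696, 0.0142], 0.19)]
side bed_center [([0.5485, -0.0682, 0.0148], 0.8)]
top handle_grip [([0.5823, -0.2602, 0.052], 0.93)]
top lever_pivot [([0.4916, -0.2032, 0.0564], 0.83)]
top blank_center [([0.5484, -0.0607, 0.0316], 0.97)]
top bed_center [([0.5516, -0.0685, 0.0125], 0.83), ([0.362, -0.2164, 0.0007], 0.68)]
```

View pics/g_c.png

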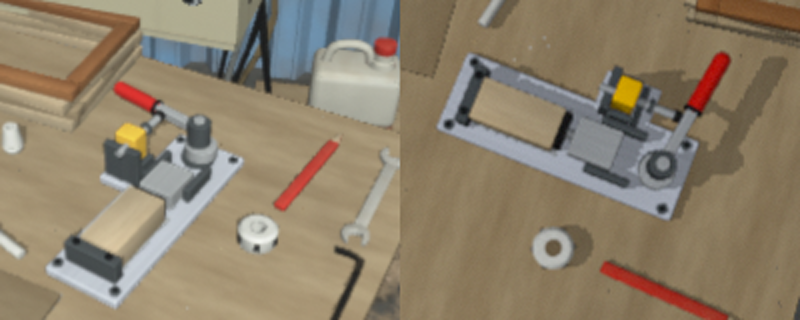

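The lever rests on the stop screw at (675,113). The blank sits between the jaw and the fence with no gap visible, and the nut and pencil look undisturbed, so I'm handing it in.

```bash
python3 -c "
from workcell import bot
print(bot.job_done())"
```

```text
the job is handed in; nothing more can be done
None
```

The blank is clamped against the fence and the lever is home on its stop screw (about 1.4 rad, at most about 22 N at the wrist); the job was handed in at about 18 s and returned no verdict.

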